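# Open the child-proof cleaner bottle in its caddy

### The job

I want to scour the burnt ring on the hob, but I cannot manage the child-proof cap of the blue cleaner bottle: push the red cap down and, keeping it down, twist it anticlockwise (in more than one grip if need be) until you feel it come up against its end stop, without wringing the bottle there, then lift it off, leaving the bottle down in its well. Set the cap down crown up on the floor of the caddy's drip tray, so that nothing drips on the hob, before you let go of it, and do not disturb the things around.

Things in the scene. Friction and masses are not known exactly. Their poses are not given: they have to be found in the camera images.
- caddy: grey moulded cleaning caddy, fixed, 88 x 250 mm, on the hob. Origin under it at z 0; own x across, y along. Its floor is 10 mm up. At y = +82 mm the open-topped square well for the bottle (67 mm inside, 75 mm outside, rim 56 mm up); from y = -122 to +44 mm the shallow slotted drip tray.
- tray (a point): point on the drip tray's floor, 10 mm above the hob, 52 mm from the caddy's origin along its -y; axes as the caddy. The free floor reaches 40 mm to either side in x, 70 mm towards -y and 96 mm towards +y, where the well's wall stands; the tray's rim stands 14 mm over the floor.
- bottle: blue cleaner bottle, loose, 0.24 to 0.49 kg, 64 mm square body 118 mm tall, standing in the well with 1.5 mm play all round, which keeps it from turning more than some 3 deg. Origin at the centre of its underside, z up. Shoulder up to 134 mm, then a 27 mm round neck up to 158 mm, with two bayonet flanges under the cap.
- cap: outer shell of the red child-proof cap, knurled, 48 mm across, 28 mm tall, white arrows on its crown; the whole cap weighs 65 g. Origin on its axis, 14 mm under its crown and 14 mm above its lower rim, z up. The rim is 10 mm above the bottle's shoulder when the cap is up. It idles round on a hidden inner cap unless pushed down.
- cap_top (a point): centre of the cap's crown; 172 mm above the bottle's underside when closed. Spring: it yields from about 6 N and is fully down after 5 mm at about 13.5 N; inner lugs overlap from 2.5 mm (10 N) down. Held down and turned anticlockwise (seen from above) they catch within 0 to 30 deg (they may first ride on each other) and take the inner cap along at under 0.2 N m.
- well (a point): centre of the well's floor, under the bottle. The inner cap must turn 12 to 85 deg to come free of the neck and meets a hard stop some 10 deg later (it lifts off anywhere between); how far cannot be seen. With all play that is 22 to 130 deg of twist to the stop, if need be in two grips; there torque climbs to 0.3 N m within 10 deg. Bottle and caddy take 20 N of push with 0.4 N m of wringing.
- dish_soap: green dish-soap bottle, loose, 44 x 73 x 205 mm, origin under its centre, left of the hob
- dish_brush: purple dish brush lying on the right of the hob, loose, 272 mm long, 62 mm high, origin under its centre
- spice_c: spice jar with a dark label and black cap, loose, 41 mm across, 105 mm tall, origin under its centre
- salt_shaker: glass salt shaker with grey top, loose, 44 mm across, 90 mm tall, origin under its centre
Things that resemble listed ones, but are neither listed nor needed, are in the scene too. There is more than one size of the bottle; the job needs the larger. Of the things that look like the part that bears cap, the larger one is meant.

How it is judged:
On the way, in this order (a step that is already met when the one before it is completed fails the run):
1. the cap is off the neck, at least 30 mm above its closed place, with the bottle down in its well (z of cap_top in the frame of bottle above 0.202 m and z of bottle in the frame of well below 0.012 m), for 0.1 s.
2. the cap stands on the drip tray's floor while the fingers still hold it (z of cap_top in the frame of tray between 0.02 and 0.031 m and contact force between the fingers and cap above 1 N and horizontal distance between cap_top and tray below 0.08 m), for 0.1 s.
At the end, for the whole second after the job is handed in: the cap stands crown up (within 0.1 rad), at rest, on the floor of the drip tray (its crown 24 to 31 mm above that floor, its axis anywhere over the tray's free floor), and the bottle stands upright and fully down in its well (within 4 mm) (z of cap_top in the frame of tray between 0.024 and 0.031 m and x of cap_top in the frame of tray between -0.024 and 0.024 m and y of cap_top in the frame of tray between -0.05 and 0.076 m and angle between each of cap, bottle's own z axis and vertical below 0.1 rad and linear speed of cap below 0.02 m/s and z of bottle in the frame of well below 0.004 m and horizontal distance between bottle and well below 0.01 m); the robot touches nothing.
It fails at once if the bottle is pressed or wrung against the caddy with over 42 N in all (contact force between bottle and caddy above 42 N).
It fails at once if the bottle is pulled up more than 15 mm out of its seat in the well (z of bottle in the frame of well above 0.015 m).
It fails at once if the dish soap, dish brush, spice jar or salt shaker is pushed more than 30 mm or knocked over (distance of any of dish_soap, dish_brush, spice_c, salt_shaker from where it was at the start of the episode above 0.03 m or angle between any of dish_soap, dish_brush, spice_c, salt_shaker's own z axis and vertical above 0.5 rad).
It also fails if it takes over 72 s, if anything falls off the work surface, if the arm or the gripper's body presses on something with over 40 N, if the wrist force passes 120 N, or if a joint passes its speed limit or range.

### The arm

A 7-joint arm with a two-finger parallel gripper is mounted at the origin on a cart in front of the work surface, level with it; the furniture and walls round the work are solid. World frame = base frame: x ahead of the robot, y to its left, z up, the work surface at z = 0. Lengths are in m, angles in rad, forces in N, time in s.
With the tool pointing down it reaches from about 0.425 to 0.825 m from the base axis. Payload 3.6 kg.
Tool frame: the origin (TCP) lies where the fingers leave the gripper's body, on its centre line; the fingertips stand 73 mm ahead of it and the grasp point (between the pads) lies 54 mm ahead of it; z points along the fingers, y is the line along which they close (so a half turn about z gives the same grasp; the last joint's range is limited). The gripper opens to 85 mm and grips with 20 to 120 N. Pads are 22 mm wide; open, the fingers measure 114 mm over their backs; the gripper's body (76 mm by 85 mm) begins 54 mm behind the grasp point. The pads swing forward as they close: fully open they stand 13 mm farther back than shut.
Start: joints at [1.298, 0.615, -0.013, 1.423, 0.008, 1.103, -0.04], TCP at [0.158, -0.63, 0.304] pointing down, gripper open.
Joint ranges: [-3.12, 3.12], [-0.3, 2.06], [-1.34, 1.32], [0.26, 2.42], [-1.36, 4.5], [0.01, 1.98], [-2.84, 2.84]. Speed limits (rad/s): [2.79, 2.79, 3.14, 3.14, 3.14, 3.14, 3.14].

### API

Orientations are given as a unit quaternion [x, y, z, w].
In Python, from station import arm, snapshot, camera_info, ticket gives the robot as it stands. Calls block until the motion is done:
- arm.movep(position, orientation): joint-space move of the TCP to a pose.
- arm.line_to(position, velocity=0.15, ori=None): straight line of the TCP; ori=None keeps the orientation; velocity is the mean speed in m/s.
- arm.move_j(angles): joint-space move.
- arm.move_gripper(opening, effort=None): opening from 0.0 (shut) to 1.0 (fully open); effort is the grip in N (None keeps the last); returns when the fingers have stopped.
- arm.pause(seconds).
- arm.ik(position, orientation): joint angles nearest the present ones, or None.
- snapshot(name): name is "scene" or "top" or "wrist"; returns the picture (480x640x3 uint8, blue, green, red); there is no depth.
- camera_info(name): a dict with "fx", "fy", "cx", "cy" (pixels), "R" (3x3) and "t" (3): a world point X has camera coordinates R X + t; the wrist camera has in their place "T_tool_cam" (4x4, takes a point from camera to tool coordinates, whose origin is the TCP and whose axes are the flange's). Camera axes: x right, y down, z forward; pixel columns grow to the right and rows downward; lengths in m; the calibration is good to about 2 mm. A picture is of the moment at which its call begins: read the wrist's pose just before it. camera_info takes no time and is no camera call.
A pose or a line that the arm cannot do raises arm.MotionError and nothing moves.
- ticket.finish_job(): hands the job in; it is judged then, once.
Readings, each from a call of its own:
- arm.read_time(): time.
- arm.read_joint_positions(): joint angles.
- arm.read_dq(): joint speeds.
- arm.read_effort(): joint torques, N m.
- arm.read_tool_pos(): TCP position.
- arm.read_eef_rot(): TCP orientation.
- arm.read_ft_force(): force on the tool from outside, world axes, zero at the start.
- arm.read_wrist_torque(): the same for the moment, N m.
- arm.read_opening(): opening from 0.0 (shut) to 1.0 (fully open).
- arm.read_finger_force(): force on a finger pad.
Only numpy, scipy, OpenCV 4.12 (cv2) and the standard library are available. Lean on these libraries where they do the work, as an engineer would, in place of code of your own. Each camera call takes 0.05 s, during which the arm holds its last target. There are 200 camera calls.

## Working session

There is one attempt and no reset: what is moved stays moved. The work goes in short steps, each a Python script; the robot and the scene stay as the last script left them, time stands still between calls to the robot, and variables do not carry over. Pictures are saved under pics/ and viewed, at most 10 in all, crops included, and the job is handed in when it is done.

```bash
ls; mkdir -p pics; python3 - <<'E'
from station import arm, snapshot, camera_info
import cv2, numpy as np
for n in ("scene","top"):
    im=snapshot(n); cv2.imwrite(f"pics/{n}0.png",im)
    c=camera_info(n); print(n,{k:np.round(v,4).tolist() for k,v in c.items()})
c=camera_info("wrist");print({k:np.round(v,4).tolist() for k,v in c.items()})
print(arm.read_tool_pos(),arm.read_eef_rot(),arm.read_time(),arm.read_ft_force())
E
```

```text
pics
scene {'fx': 539.7269, 'fy': 539.7269, 'cx': 311.5344, 'cy': 244.091, 'R': [[-0.4525, -0.8917, -0.0112], [-0.3821, 0.2052, -0.9011], [0.8058, -0.4034, -0.4335]], 't': [0.3197, 0.3229, 0.9425]}
top {'fx': 446.0163, 'fy': 446.0163, 'cx': 321.8556, 'cy': 236.4794, 'R': [[0.026, -0.9997, 0.0047], [-0.9853, -0.0264, -0.1686], [0.1687, -0.0003, -0.9857]], 't': [0.0389, 0.6052, 1.2869]}
{'fx': 429.2554, 'fy': 429.2554, 'cx': 320.4733, 'cy': 235.3904, 'T_tool_cam': [[0.0001, -0.9658, -0.2593, 0.0652], [1.0, 0.0001, -0.0001, 0.0001], [0.0002, -0.2593, 0.9658, -0.0697], [0.0, 0.0, 0.0, 1.0]]}
[ 0.1580569  -0.62995122  0.30284886] [ 9.92453694e-01  1.22614392e-01 -1.51905079e-04 -1.16284888e-03] 0.1 [-0.20339653  0.05470472 -0.41846232]
```

View pics/scene0.png

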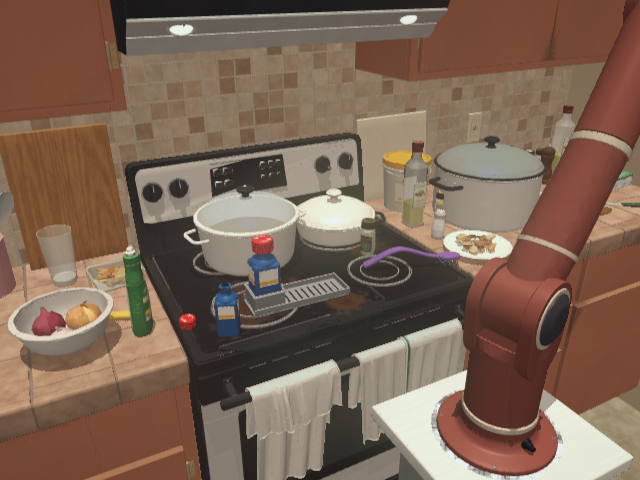

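View pics/top0.png

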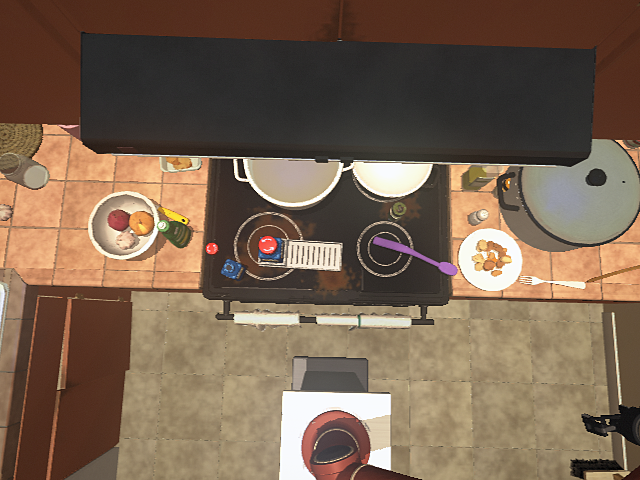

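The scene shows the candidates. The red cap on the larger blue bottle in the caddy's well is at top (267,244) / scene (262,243). The decoys are a small loose red cap at top (211,248) / scene (187,321) and a small uncapped blue bottle at top (231,268) / scene (228,310). I choose the capped bottle in the caddy. The tray runs right from it to about top (342,256).

```bash
cat > h.py <<'E'
import numpy as np, cv2
from station import arm, snapshot, camera_info
from scipy.spatial.transform import Rotation as Ro
def cam(n):
    c=camera_info(n)
    if n=="wrist":
        T=np.eye(4);T[:3,:3]=Ro.from_quat(arm.read_eef_rot()).as_matrix();T[:3,3]=arm.read_tool_pos()
        M=T@np.array(c["T_tool_cam"]);R=M[:3,:3].T;t=-R@M[:3,3]
    else: R=np.array(c["R"]);t=np.array(c["t"])
    return c,R,t
def ray(C,uv):
    c,R,t=C;d=R.T@np.array([(uv[0]-c["cx"])/c["fx"],(uv[1]-c["cy"])/c["fy"],1.]);return -R.T@t,d/np.linalg.norm(d)
def onz(C,uv,z):
    o,d=ray(C,uv);return o+d*(z-o[2])/d[2]
def proj(C,X):
    c,R,t=C;p=R@np.asarray(X)+t;return np.array([c["fx"]*p[0]/p[2]+c["cx"],c["fy"]*p[1]/p[2]+c["cy"]])
def red(im):
    b,g,r=[im[...,i].astype(int) for i in range(3)]
    return ((r>110)&(g<70)&(b<70)&(r-g>70)).astype(np.uint8)
E
python3 - <<'E'
from h import *
I={}
for n in ("scene","top"):
    im=cv2.imread(f"pics/{n}0.png");C=cam(n);m=red(im)
    k,l,s,ct=cv2.connectedComponentsWithStats(m)
    print(n,-C[1].T@C[2],[(s[i].tolist(),ct[i].round(1).tolist()) for i in range(1,k) if s[i,4]>40 and 100<s[i,0]<400])
C=cam("top");im=cv2.imread("pics/top0.png")
print("capxy guess",onz(C,(268,243),.182), "left small",onz(C,(231,268),.0))
hsv=cv2.cvtColor(im,cv2.COLOR_BGR2HSV)
m=((hsv[...,1]<60)&(hsv[...,2]>90)).astype(np.uint8); m[:235]=0;m[275:]=0;m[:,:284]=0;m[:,346:]=0
pts=np.argwhere(m)[:,::-1].astype(np.float32)
r=cv2.minAreaRect(pts);print(r)
b=cv2.boxPoints(r);W=np.array([onz(C,p,.024) for p in b]);print(W.round(4).tolist())
for n,x,y in (("top",195,215),("scene",170,220)):
    im=cv2.imread(f"pics/{n}0.png")[y:y+(75 if n=='top' else 125),x:x+(165 if n=='top' else 195)]
    cv2.imwrite(f"pics/{n}_c.png",cv2.resize(im,None,fx=4,fy=4,interpolation=cv2.INTER_CUBIC))
a=cv2.imread("pics/top_c.png");b=cv2.imread("pics/scene_c.png")
w=780;b=cv2.resize(b,(640,410))[:300];a=cv2.resize(a,(640,291))
cv2.imwrite("pics/crop.png",np.vstack([a,b]))
E
```

```text
scene [-0.4914798   0.59912214  0.70310126] [([252, 240, 21, 14, 144], [261.2, 247.1]), ([179, 314, 17, 16, 184], [187.3, 322.0])]
top [0.37825118 0.05523717 1.37029566] []
capxy guess [0.55990483 0.19948956 0.182     ] left small [0.50691229 0.33171074 0.        ]
((313.0, 254.5), (37.0, 58.0), 90.0)
[[0.607, 0.1707, 0.024], [0.6118, -0.0068, 0.024], [0.4984, -0.0089, 0.024], [0.4938, 0.1662, 0.024]]
```

View pics/crop.png

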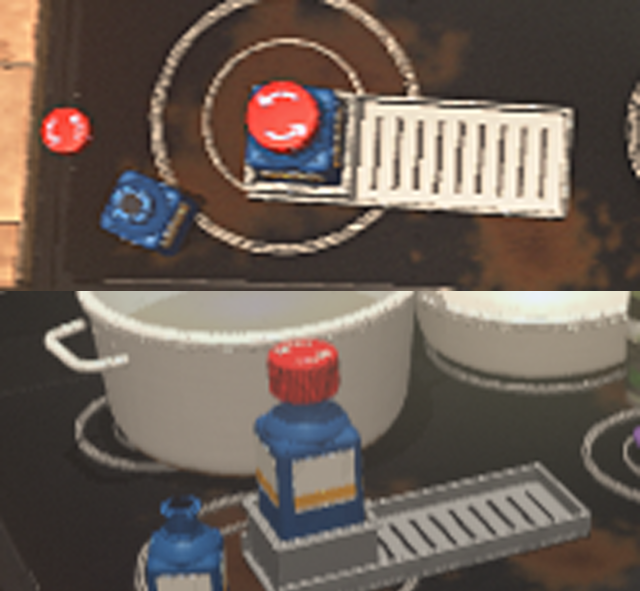

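The crop confirms the choice: a large blue bottle with a knurled red cap with white arrows, standing in the grey caddy. The tray's right edge runs from about top (342,243) to (341,271). Next I'll get a closer view with the wrist camera.

```bash
python3 - <<'E'
from h import *
p=np.array(arm.read_tool_pos());arm.line_to(p+[0,0,.1],.25)
best=None
for a in np.arange(-180,180,30):
    q=(Ro.from_euler('z',a,degrees=True)*Ro.from_quat([1,0,0,0])).as_quat()
    j=arm.ik([.53,.13,.40],q); print(a,None if j is None else np.round(j,2).tolist())
q=[1,0,0,0]
arm.movep([.53,.13,.40],q)
print(arm.read_tool_pos(),arm.read_time(),np.round(arm.read_joint_positions(),3))
C=cam("wrist");im=snapshot("wrist");cv2.imwrite("pics/w1.png",im)
np.savez("pics/w1.npz",R=C[1],t=C[2])
print("cap at",proj(C,[.56,.2,.182]),"tray",proj(C,[.55,.06,.01]))
E
```

```text
-180 [0.42, 0.62, -1.24, 1.55, 0.59, 1.4, 0.71]
-150 [0.39, 0.58, -1.15, 1.55, 0.53, 1.36, 1.29]
-120 [0.39, 0.58, -1.15, 1.55, 0.53, 1.36, 1.81]
-90 [0.39, 0.58, -1.15, 1.55, 0.53, 1.36, 2.33]
-60 [-0.95, 0.57, 1.14, 1.59, -0.53, 1.32, -2.35]
-30 [0.13, 0.43, -0.63, 1.56, 0.26, 1.24, -2.63]
0 [0.16, 0.44, -0.68, 1.56, 0.28, 1.25, -2.13]
30 [0.26, 0.48, -0.85, 1.56, 0.37, 1.28, -1.69]
60 [0.29, 0.5, -0.92, 1.56, 0.4, 1.29, -1.2]
90 [0.32, 0.51, -0.96, 1.56, 0.43, 1.3, -0.7]
120 [0.36, 0.54, -1.06, 1.55, 0.49, 1.33, -0.24]
150 [0.4, 0.58, -1.16, 1.55, 0.54, 1.36, 0.23]
[0.53038566 0.12901802 0.39983664] 3.6083 [ 0.163  0.436 -0.677  1.56   0.283  1.246 -2.132]
cap at [213.84838739 175.44934647] tray [385.17694822 164.4641933 ]
```

View pics/w1.png

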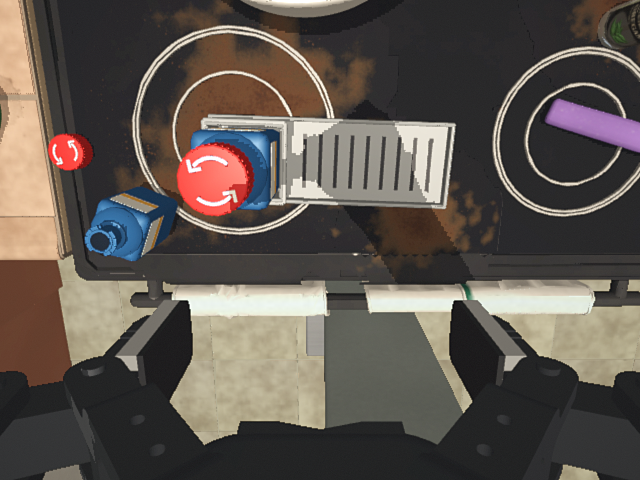

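The wrist view shows the red cap's crown at about (212,180), with its silhouette on the left at x≈177. The tray's right rim corners are at (456,123) and (444,208), the well's left rim corner is at (205,117), and the pot edge is at (305,15).

```bash
cat >> h.py <<'E'
def crown(im,C,x0):
    # refine crown centre: red|white blob hull; edge of crown = bright red
    hsv=cv2.cvtColor(im,cv2.COLOR_BGR2HSV)
    m=(((hsv[...,0]<8)|(hsv[...,0]>172))&(hsv[...,1]>150)&(hsv[...,2]>190)).astype(np.uint8)
    m=cv2.morphologyEx(m,cv2.MORPH_CLOSE,np.ones((5,5)))
    m=cv2.morphologyEx(m,cv2.MORPH_OPEN,np.ones((9,9)))
    cs,_=cv2.findContours(m,cv2.RETR_EXTERNAL,cv2.CHAIN_APPROX_NONE)
    u=proj(C,x0)
    c=min(cs,key=lambda c:np.linalg.norm(c.reshape(-1,2).mean(0)-u) if cv2.contourArea(c)>300 else 1e9)
    return cv2.fitEllipse(cv2.convexHull(c))
E
python3 - <<'E'
from h import *
im=cv2.imread("pics/w1.png");z=np.load("pics/w1.npz");C=(camera_info("wrist"),z["R"],z["t"])
e=crown(im,C,[.56,.2,.182]);print("ellipse",e)
for zc in (.182,):print("crown",onz(C,e[0],zc), "expected rad px",429*.024/((C[1]@[.56,.2,.182]+C[2])[2]))
A=onz(C,(456,123),.024);B=onz(C,(444,208),.024);W=onz(C,(205,117),.056);print("A,B,W",A,B,W,np.linalg.norm(A-B))
hsv=cv2.cvtColor(im,cv2.COLOR_BGR2HSV)
m=((hsv[...,1]<50)&(hsv[...,2]>75)).astype(np.uint8);m[:105]=0;m[225:]=0;m[:,:298]=0;m[:,480:]=0
m=cv2.morphologyEx(m,cv2.MORPH_OPEN,np.ones((3,3)))
k,l,s,_=cv2.connectedComponentsWithStats(m);b=1+s[1:,4].argmax();print(s[b])
cc,_=cv2.findContours((l==b).astype(np.uint8),0,1);h=cv2.convexHull(max(cc,key=cv2.contourArea)).reshape(-1,2)
P=np.array([onz(C,p,.024)[:2] for p in h.astype(float)],np.float32);r=cv2.minAreaRect(P);print(r,cv2.boxPoints(r))
print("pot edge",onz(C,(305,15),.13))
# triangulate crown w/ scene
Cs=cam("scene");rays=[ray(C,e[0]),ray(Cs,(262.7,238.6))]
M=sum(np.eye(3)-np.outer(d,d) for o,d in rays);v=sum((np.eye(3)-np.outer(d,d))@o for o,d in rays);print("tri",np.linalg.solve(M,v))
E
```

```text
ellipse ((199.00454711914062, 185.16909790039062), (42.145381927490234, 54.68649673461914), 150.4912567138672)
crown [0.55349609 0.21041091 0.182     ] expected rad px 35.88377660874295
A,B,W [ 0.59255054 -0.00748481  0.024     ] [ 0.50566675 -0.00177306  0.024     ] [0.59856242 0.23584202 0.056     ] 0.08707132930051113
[  298   105   158   108 12242]
((0.5548909902572632, 0.0726940706372261), (0.15810318291187286, 0.10895229130983353), 89.12362670898438) [[ 0.49921215 -0.00551506]
 [ 0.6081517  -0.00718149]
 [ 0.61056983  0.1509032 ]
 [ 0.5016303   0.15256962]]
pot edge [0.668677   0.13965863 0.13      ]
tri [0.55220123 0.20523211 0.18547783]
```

```bash
cat >> h.py <<'E'
def arrows(im,C,x0,rad):
    u=proj(C,x0);hsv=cv2.cvtColor(im,cv2.COLOR_BGR2HSV)
    yy,xx=np.mgrid[:480,:640]
    m=(hsv[...,1]<110)&(hsv[...,2]>150)&(np.hypot(xx-u[0],yy-u[1])<rad)
    p=np.argwhere(m)[:,::-1].astype(np.float32)
    return p.mean(0),cv2.minEnclosingCircle(p),len(p)
E
python3 - <<'E'
from h import *
im=cv2.imread("pics/w1.png");z=np.load("pics/w1.npz");C=(camera_info("wrist"),z["R"],z["t"])
a=arrows(im,C,[.562,.202,.182],32);print(a,onz(C,a[0],.182),onz(C,a[1][0],.182))
q=[1,0,0,0]
arm.movep([.535,.202,.42],q)
C=cam("wrist");im=snapshot("wrist");cv2.imwrite("pics/w2.png",im);print(proj(C,[.562,.202,.182]))
a=arrows(im,C,[.562,.202,.182],32);print(a,onz(C,a[0],.182),onz(C,a[1][0],.182))
b,g,r=[im[...,i].astype(int) for i in range(3)];m=((r>90)&(r-g>60)&(r-b>60)&(abs(g-b)<30)).astype(np.uint8)
k,l,s,ct=cv2.connectedComponentsWithStats(m);print([s[i].tolist() for i in range(1,k) if s[i,4]>800])
cv2.imwrite("pics/w2c.png",cv2.resize(im[60:330,170:490],None,fx=2,fy=2))
print(arm.read_time())
E
```

```text
(array([208.68237, 176.23566], dtype=float32), ((209.48837280273438, 174.48837280273438), 31.520305633544922), 488) [0.55948135 0.2034891  0.182     ] [0.56064575 0.20286998 0.182     ]
[322.64977985 175.28076483]
(array([322.21555, 181.56892], dtype=float32), ((322.5, 181.0), 28.04024887084961), 399) [0.55748926 0.20229422 0.182     ] [0.55789927 0.20209135 0.182     ]
[[130, 136, 40, 36, 979], [290, 147, 67, 69, 3176]]
4.1083
```

View pics/w2c.png

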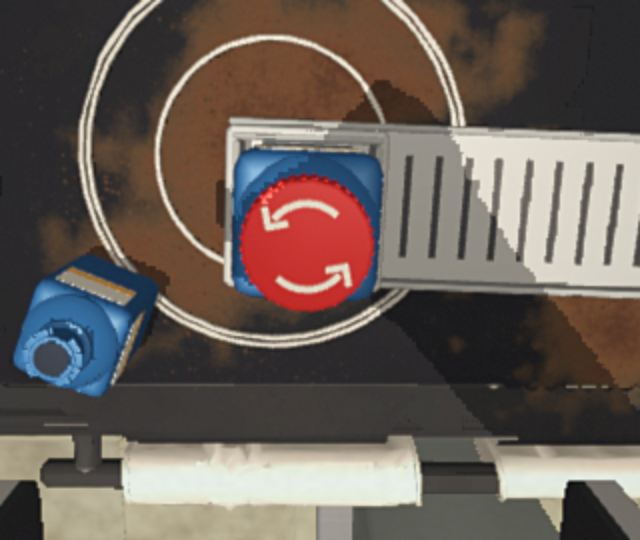

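The crop shows the crown circle centred at about (323.5,182.5) full-frame, and the tray edges slope about 2°, so the caddy yaw is about −2.5°. This agrees with the rim corners: the cap is at (0.5575,0.202) and the tray point at about (0.552,0.068). Next I'll grip and press.

```bash
python3 - <<'E'
from h import *
q=[1,0,0,0]
arm.line_to([.5575,.202,.30],.2)
arm.line_to([.5575,.202,.226],.1)
print("f",arm.read_ft_force(),arm.read_wrist_torque(),arm.read_time())
arm.move_gripper(.3,80)
f0=np.array(arm.read_ft_force());t0=np.array(arm.read_wrist_torque())
print("grip",arm.read_opening(),arm.read_finger_force(),f0,t0,arm.read_tool_pos())
z=.226
for i in range(16):
    z-=.0005;arm.line_to([.5575,.202,z],.02)
    f=np.array(arm.read_ft_force());print(round(.226-z,4),np.round(f-f0,2),np.round(arm.read_tool_pos()[2],5))
    if f[2]-f0[2]>15: break
print(arm.read_time(),np.round(arm.read_joint_positions(),3),t0)
np.savez("s.npz",f0=f0,t0=t0,z=z)
E
```

```text
f [ 0.1070486   0.80063762 -0.16669591] [ 0.00525746 -0.01628268  0.0045362 ] 5.7583
grip 0.5391424458750992 81.09841421392048 [-1.24012396 -1.28813514  5.42809879] [-0.21741009  0.2739481  -0.03079983] [0.55772674 0.20207878 0.22711464]
0.0005 [0.2  0.75 0.58] 0.22673
0.001 [0.   0.22 1.38] 0.22635
0.0015 [-0.77 -0.1   1.51] 0.22598
0.002 [-0.85 -0.01  1.52] 0.22561
0.0025 [-0.12  0.65  3.68] 0.22523
0.003 [-1.6  -0.88  3.97] 0.22485
0.0035 [-0.19 -0.12  4.29] 0.2246
0.004 [-1.69 -1.24  6.71] 0.22449
0.0045 [-1.3  -0.81  8.22] 0.2244
0.005 [-2.24 -0.83  9.47] 0.22429
0.0055 [-2.61 -1.21 11.8 ] 0.2242
0.006 [-3.24 -1.58 13.69] 0.22409
0.0065 [-2.89 -1.78 13.8 ] 0.22399
0.007 [-3.32 -2.73 16.34] 0.22393
9.7083 [-0.031  0.676 -0.589  1.68   0.455  0.92  -2.369] [-0.21741009  0.2739481  -0.03079983]
```

```bash
cat > tw.py <<'E'
from h import *
def twist(a,amax,z,lim=.27,step=3,t0=-.0308,lo=14.5,hi=18):
    X,Y=.5575,.202
    J=np.array(arm.ik([X,Y,z],(Ro.from_euler('z',a,degrees=True)*Ro.from_quat([1,0,0,0])).as_quat()))
    while a<amax:
        a+=step;J[6]+=np.deg2rad(step);arm.move_j(J.tolist())
        f=arm.read_ft_force();t=arm.read_wrist_torque()[2]-t0
        print(a,"F",np.round(f,1),"M %.3f"%t,"z %.4f"%arm.read_tool_pos()[2],"zc %.4f"%z,flush=True)
        if abs(t)>lim: print("STOP");break
        dz=.0004 if f[2]>hi else -.0004 if f[2]<lo else 0
        if dz:
            z+=dz;j=np.array(arm.ik([X,Y,z],(Ro.from_euler('z',a,degrees=True)*Ro.from_quat([1,0,0,0])).as_quat()))
            if abs(j-J).max()<.05: J=j
            else: print("ik jump",np.round(j-J,3))
    print("end",a,z,arm.read_time(),arm.read_opening());return a,z
E
python3 - <<'E'
from tw import *
z=.219
for i in range(6):
    z+=.0005;arm.line_to([.5575,.202,z],.02);f=arm.read_ft_force();print(z,f,arm.read_tool_pos())
    if f[2]<17.5:break
twist(0,45,z)
E
```

```text
0.2195 [-4.78574084 -2.95631257 20.52374914] [0.55827281 0.20252235 0.22402371]
0.22 [-4.52323856 -3.64337549 17.83369744] [0.55818472 0.20245102 0.22410301]
0.2205 [-3.63580993 -3.72297653 16.376854  ] [0.55809094 0.20238495 0.22420443]
3 F [-3.2 -2.8 16. ] M 0.024 z 0.2242 zc 0.2205
6 F [-3.3 -1.7 17.7] M 0.033 z 0.2244 zc 0.2205
9 F [-3.6 -2.  18. ] M 0.038 z 0.2244 zc 0.2205
12 F [-4.4 -2.  16.9] M 0.018 z 0.2245 zc 0.2205
15 F [-4.2 -2.4 17. ] M 0.021 z 0.2244 zc 0.2205
18 F [-3.3 -2.7 17.2] M 0.054 z 0.2244 zc 0.2205
21 F [-3.1 -1.8 15.2] M 0.004 z 0.2242 zc 0.2205
24 F [-2.1 -0.6 11.2] M 0.027 z 0.2233 zc 0.2205
27 F [-2.4 -0.8 12.8] M 0.083 z 0.2229 zc 0.2201
30 F [-2.2 -0.5 11.2] M 0.024 z 0.2226 zc 0.2197
33 F [-2.2 -1.1 13.5] M -0.040 z 0.2225 zc 0.2193
36 F [-2.  -1.  14.6] M -0.023 z 0.2223 zc 0.2189
39 F [-3.  -2.2 13.3] M 0.002 z 0.2223 zc 0.2189
42 F [-2.8 -0.6 14.7] M -0.038 z 0.2221 zc 0.2185
45 F [-3.5 -1.  14.7] M 0.026 z 0.2220 zc 0.2185
end 45 0.21849999999999994 14.2083 0.5476921491979528
```

```bash
python3 - <<'E'
from tw import *
twist(45,140,.2185,lo=14)
E
```

```text
48 F [-4.  -0.8 14.9] M -0.017 z 0.2221 zc 0.2185
51 F [-2.9 -2.2 15. ] M 0.019 z 0.2221 zc 0.2185
54 F [-2.3 -0.6 15. ] M -0.046 z 0.2221 zc 0.2185
57 F [-3.1 -1.1 15.4] M -0.025 z 0.2221 zc 0.2185
60 F [-3.3 -0.7 13.8] M 0.019 z 0.2220 zc 0.2185
63 F [-4.1 -1.3 16.8] M -0.025 z 0.2220 zc 0.2181
66 F [-3.  -0.7 15.5] M 0.002 z 0.2220 zc 0.2181
69 F [-2.6 -1.6 15.7] M 0.031 z 0.2220 zc 0.2181
72 F [-4.  -1.8 16.5] M -0.060 z 0.2220 zc 0.2181
75 F [-3.2 -1.4 15.6] M -0.049 z 0.2220 zc 0.2181
78 F [-3.8 -1.5 16.5] M -0.064 z 0.2220 zc 0.2181
81 F [-4.  -1.6 16.6] M -0.070 z 0.2220 zc 0.2181
84 F [-3.3 -1.5 16.3] M -0.008 z 0.2220 zc 0.2181
87 F [-4.2 -1.3 16.3] M -0.050 z 0.2221 zc 0.2181
90 F [-4.3 -1.1 16.8] M -0.011 z 0.2221 zc 0.2181
93 F [-4.3 -1.1 17.2] M -0.037 z 0.2221 zc 0.2181
96 F [-4.3 -2.3 17.6] M -0.044 z 0.2220 zc 0.2181
99 F [-4.1 -1.3 17.7] M -0.019 z 0.2221 zc 0.2181
102 F [-4.  -0.8 17. ] M -0.038 z 0.2220 zc 0.2181
105 F [-3.2 -1.3 17.3] M -0.023 z 0.2221 zc 0.2181
108 F [-3.9 -0.7 17.2] M -0.039 z 0.2221 zc 0.2181
111 F [-4.4 -1.8 16.4] M -0.035 z 0.2220 zc 0.2181
114 F [-4.  -1.5 17.4] M -0.052 z 0.2221 zc 0.2181
117 F [-5.1 -1.6 17. ] M -0.045 z 0.2221 zc 0.2181
120 F [-3.4 -2.  16.3] M -0.099 z 0.2220 zc 0.2181
123 F [-4.8 -1.9 17.7] M -0.104 z 0.2220 zc 0.2181
126 F [-5.2 -2.  18.8] M -0.321 z 0.2220 zc 0.2181
STOP
end 126 0.2181 20.9583 0.5421497659511804
```

The hard stop came at 126°, with torque climbing to 0.32 N m. I'll back off 3° and lift.

```bash
python3 - <<'E'
from h import *
Q=lambda a:(Ro.from_euler('z',a,degrees=True)*Ro.from_quat([1,0,0,0])).as_quat()
arm.line_to([.5575,.202,.2185],.02,Q(123))
print(arm.read_ft_force(),arm.read_wrist_torque())
z=.2185
while z<.24:
    z+=.0015;arm.line_to([.5575,.202,z],.04);f=arm.read_ft_force();print(round(z,4),np.round(f,1),round(arm.read_tool_pos()[2],4))
    if f[2]<-10: print("HELD");break
else:
    arm.line_to([.5575,.202,.30],.1);print(arm.read_ft_force(),arm.read_opening())
    cv2.imwrite("pics/s3.png",snapshot("scene")[150:350,130:400].repeat(2,0).repeat(2,1))
print(arm.read_time(),np.round(arm.read_joint_positions(),2))
E
```

```text
[-4.61814947 -3.00771103 17.47689326] [-0.40047482  1.0227649  -0.01723886]
0.22 [-3.9 -1.2 13.1] 0.2229
0.2215 [-3.2 -1.  11.8] 0.2239
0.223 [-3.3 -0.3 10.1] 0.225
0.2245 [-1.7 -0.1  7.6] 0.2261
0.226 [-1.9  0.4  5.1] 0.227
0.2275 [0.6 0.6 0.8] 0.2272
0.229 [ 0.4  0.8 -0.8] 0.2286
0.2305 [-0.3 -0.8 -0.4] 0.2305
0.232 [ 0.2 -0.3  0. ] 0.2321
0.2335 [-0.2 -0.2 -1.6] 0.2337
0.235 [ 0.1 -0.8 -1.6] 0.2351
0.2365 [ 0.5 -0.2 -0.2] 0.2366
0.238 [-0.1  0.5 -0.8] 0.2381
0.2395 [-0.8  0.3 -0. ] 0.2396
0.241 [ 0.1  0.3 -0.5] 0.2411
[ 0.15390831 -0.19130289 -0.58034362] 0.5428709558073572
25.75 [-0.01  0.59 -0.62  1.59  0.38  1.08 -0.15]
```

View pics/s3.png

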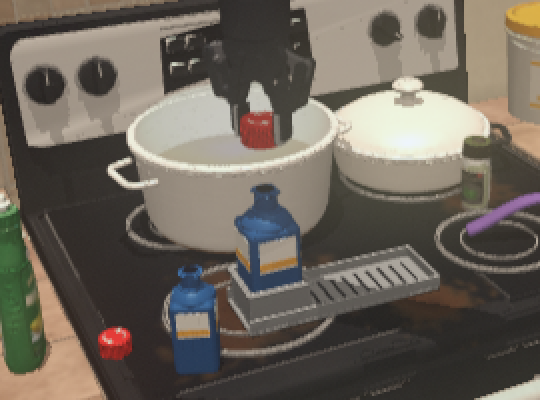

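The cap is held clear at picture (258,130), the bottle still sits in the well, and the tray is clear. Now I'll turn the fingers along the tray and lower.

```bash
python3 - <<'E'
from h import *
Q=lambda a:(Ro.from_euler('z',a,degrees=True)*Ro.from_quat([1,0,0,0])).as_quat()
P=[.5523,.070]
arm.line_to([.5575,.202,.31],.05)
arm.line_to(P+[.31],.12,Q(177.5)); print(np.round(arm.read_joint_positions(),2),arm.read_time())
f0=arm.read_ft_force()[2]
arm.line_to(P+[.12],.12);arm.line_to(P+[.090],.06)
z=.09
while z>.076:
    z-=.0007;arm.line_to(P+[z],.03);f=arm.read_ft_force()[2]-f0
    if f>3.5:break
arm.pause(.3)
print(z,arm.read_tool_pos(),np.round(arm.read_ft_force(),2),f0,arm.read_finger_force(),arm.read_time())
cv2.imwrite("pics/s4.png",snapshot("scene")[150:350,150:420].repeat(2,0).repeat(2,1))
E
```

```text
[ 0.38  0.6  -0.9   1.67  0.51  1.12  0.87] 27.35
0.08229999999999993 [0.55239296 0.07008114 0.08313923] [-1.67 -1.45  6.9 ] -0.8822425880658866 82.5948692849488 32.7833
```

View pics/s4.png

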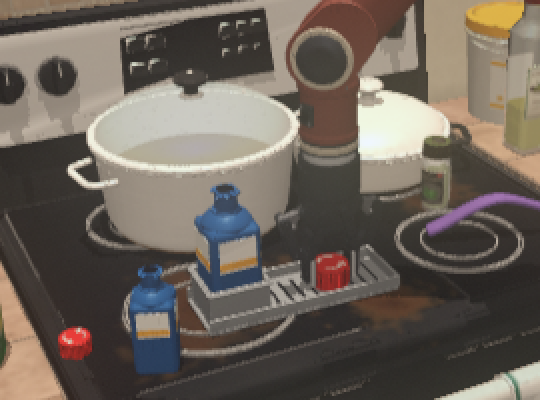

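The cap stands in the tray at picture (332,270), still held, and the TCP height matches the prediction of 0.083. Releasing now.

```bash
python3 - <<'E'
from h import *
P=[.5523,.070]
arm.line_to(P+[.0829],.02)
print(arm.read_ft_force(),arm.read_finger_force())
arm.move_gripper(.8);print(arm.read_opening())
arm.line_to(P+[.14],.05);arm.line_to(P+[.32],.15);arm.line_to([.50,.070,.36],.15);arm.pause(.5)
C=cam("wrist");im=snapshot("wrist");cv2.imwrite("pics/w5.png",im)
T=np.array([.5523,.0683,.038]);u=proj(C,T)
a=arrows(im,C,[.5523,.070,.038],20);print(u,a,onz(C,a[0],.038))
x,y=int(min(max(u[0]-150,0),340)),int(min(max(u[1]-110,0),260))
v=np.hstack([cv2.resize(im[y:y+220,x:x+300],(410,300)),cv2.resize(snapshot("scene")[170:320,170:375],(390,300))])
cv2.imwrite("pics/v5.png",v);print(arm.read_time())
E
```

```text
[-0.78538233 -0.4440415   4.2064654 ] 82.25008734996663
0.7966561363769602
[321.10997617 248.58235473] (array([323.0408 , 250.17143], dtype=float32), ((322.5, 249.0), 19.830631256103516), 245) [0.55395961 0.0700704  0.038     ]
37.2667
```

View pics/v5.png

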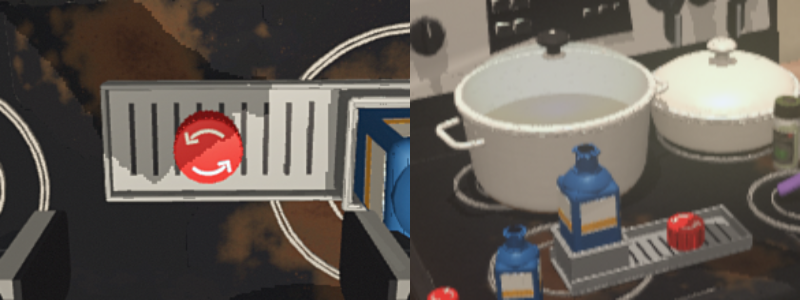

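The cap stands crown up near the middle of the tray's width (left crop (209,147)), the bottle is in its well, and the gripper is clear. I'm handing in.

```bash
python3 -c "
from station import ticket
print(ticket.finish_job())"
```

```text
the job is handed in; nothing more can be done
None
```

I twisted the red cap off, meeting its end stop at 126° with torque briefly at 0.32 N m, and set it crown up in the drip tray; the bottle is still down in its well, nothing around looks disturbed in the last pictures, and the job is handed in at about 37 s (no verdict was returned).

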